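# Fetch the small oil bottle from behind the others

### The job

The small brown bottle stands at the back of the wooden oil rack, shut in by the blue paint jar and the larger, labelled brown bottle that stand in front of it. Clear these two onto the plywood side tray and, only once both stand there, take out the small bottle and stand it in the middle of the saucer; then put the jar and the labelled bottle back on the rack, each on the very place where it stood at the start. Keep all bottles and the jar upright, and leave the small paint dish and the big brown bottle where they are.

Things in the scene. Friction and masses are not known exactly. Their poses are not given: they have to be found in the camera images.
- small_bottle_center (a point): The wanted thing: the smallest brown glass bottle with black cap, no label, 40 mm in diameter, 74 mm tall with its cap, 0.11 kg or so. The point is on its axis half-way up (37 mm above its underside); z along the bottle. Its straight body reaches from the underside to about 48 mm. It starts at the back place of the rack.
- label_bottle_center (a point): Brown glass bottle with black cap and a paper label, 52 mm in diameter, 89 mm tall, 0.13 kg or so. The point is on its axis half-way up (44.5 mm above its underside); z along the bottle. Its straight body reaches to about 58 mm. It starts at one of the two front places of the rack.
- paint_jar_center (a point): Round blue paint jar with white screw cap, 45 mm in diameter (cap 35 mm), 70 mm tall, 0.1 kg or so. The point is on its axis half-way up (35 mm above its underside); z along the jar. Its body reaches to 52 mm. It starts at the other front place of the rack.
- oil_rack: Fixed wooden rack, base 110 (x) by 160 mm (y), its top 12 mm above the bench; side strips up to 24 mm; at +x a backboard up to 82 mm, its face at x = +43 mm. Origin: centre of the underside; open front to -x. Flat cork discs mark the places: back (+15, 0), front (-18, +42) and (-18, -42) mm. Things at the front places have about 35 mm free to the backboard, at the back place 8 mm.
- side_tray: Fixed plywood tray, 160 mm (its x) by 86 mm (its y), floor 6 mm and rim 12 mm above the bench, rim 6 mm thick. Origin: centre of the underside, x along its length. Room for two things side by side, for instance 38 mm either side of the centre along x.
- saucer: Fixed painted saucer, 130 mm in diameter, right way up: flat middle of 76 mm diameter on which a thing stands 10 mm above the bench, rim 20 mm high. Origin: centre of the underside.
- small_dish_center (a point): Bystander: small round white paint dish, 65 mm in diameter, 26 mm tall, loose on the bench. The point is on its axis half-way up. Not to be moved.
- big_bottle_center (a point): Bystander: the biggest brown bottle with a label, 66 mm in diameter, 126 mm tall, loose on the bench away from the rack. The point is on its axis half-way up. Not to be moved.
Things that resemble listed ones, but are neither listed nor needed, are in the scene too. Leave any red look-alike of the part that bears small_bottle_center alone.

How it is judged (in metres and radians):
On the way, in this order (a step that is already met when the one before it is completed fails the run):
1. the labelled bottle and the jar both stand released on the side tray, the small bottle still at its place at the back of the rack (x of label_bottle_center in the frame of side_tray between -0.073 and 0.073 m and y of label_bottle_center in the frame of side_tray between -0.038 and 0.038 m and z of label_bottle_center in the frame of side_tray between 0.0425 and 0.0585 m and linear speed of each of label_bottle, paint_jar below 0.03 m/s and angle between each of label_bottle_center, paint_jar_center's own z axis and vertical below 0.15 rad and contact force between the fingers and label_bottle below 0.1 N and x of paint_jar_center in the frame of side_tray between -0.073 and 0.073 m and y of paint_jar_center in the frame of side_tray between -0.038 and 0.038 m and z of paint_jar_center in the frame of side_tray between 0.033 and 0.049 m and contact force between the fingers and paint_jar below 0.1 N and distance of small_bottle_center from where it was at the start of the episode below 0.015 m), for 0.2 s.
2. the small bottle stands released in the middle of the saucer while the labelled bottle and the jar are still on the side tray (x of label_bottle_center in the frame of side_tray between -0.073 and 0.073 m and y of label_bottle_center in the frame of side_tray between -0.038 and 0.038 m and z of label_bottle_center in the frame of side_tray between 0.0425 and 0.0585 m and linear speed of each of label_bottle, paint_jar, small_bottle below 0.03 m/s and angle between each of label_bottle_center, paint_jar_center, small_bottle_center's own z axis and vertical below 0.15 rad and contact force between the fingers and label_bottle below 0.1 N and x of paint_jar_center in the frame of side_tray between -0.073 and 0.073 m and y of paint_jar_center in the frame of side_tray between -0.038 and 0.038 m and z of paint_jar_center in the frame of side_tray between 0.033 and 0.049 m and contact force between the fingers and paint_jar below 0.1 N and horizontal distance between small_bottle_center and saucer below 0.015 m and z of small_bottle_center in the frame of saucer between 0.039 and 0.055 m and contact force between the fingers and small_bottle below 0.1 N), for 0.2 s.
At the end, for the whole second after the job is handed in: The small bottle stands upright on the saucer, its axis within 15 mm of the saucer's centre; the labelled bottle and the jar stand upright on the rack, each within 15 mm of where it stood at the start; all are released and at rest (horizontal distance between small_bottle_center and saucer below 0.015 m and z of small_bottle_center in the frame of saucer between 0.039 and 0.055 m and linear speed of each of small_bottle, label_bottle, paint_jar below 0.03 m/s and angle between each of small_bottle_center, label_bottle_center, paint_jar_center's own z axis and vertical below 0.15 rad and contact force between the fingers and small_bottle below 0.1 N and distance of each of label_bottle_center, paint_jar_center from where it was at the start of the episode below 0.015 m and contact force between the fingers and label_bottle below 0.1 N and contact force between the fingers and paint_jar below 0.1 N); the robot touches nothing.
It fails at once if a bottle or the jar is tipped over (more than about 40 degrees) (angle between any of label_bottle_center, paint_jar_center, small_bottle_center, big_bottle_center's own z axis and vertical above 0.7 rad).
It fails at once if the small paint dish or the big bottle is displaced by more than 20 mm (distance of any of small_dish_center, big_bottle_center from where it was at the start of the episode above 0.02 m).
It also fails if it takes over 96 s, if anything falls off the work surface, if the arm or the gripper's body presses on something with over 40 N, if the wrist force passes 120 N, or if a joint passes its speed limit or range.

### The arm

A 7-joint arm with a two-finger parallel gripper is mounted at the origin on a cart in front of the work surface, level with it; the furniture and walls round the work are solid. World frame = base frame: x ahead of the robot, y to its left, z up, the work surface at z = 0. Lengths are in mm, angles in rad, forces in N, time in s.
With the tool pointing down it reaches from about 400 to 925 mm from the base axis. Payload 4.1 kg.
Tool frame: the origin (TCP) lies on the centre line of the jaws, within the pads' length; the fingertips stand 8 mm ahead of it and the grasp point (between the pads) lies 11 mm behind it (manip.tips_ahead is the distance from the TCP to the fingertips, in mm); z points along the fingers, y is the line along which they close (so a half turn about z gives the same grasp; the last joint's range is limited). The gripper opens to 85 mm and grips with 20 to 120 N. Pads are 22 mm wide; open, the fingers measure 114 mm over their backs; the gripper's body (76 mm by 85 mm) begins 54 mm behind the grasp point. The pads swing forward as they close: fully open they stand 13 mm farther back than shut.
Start: joints at [1.037, 0.398, 0.045, 1.537, -0.019, 1.207, -0.051], TCP at [273.838, -589.538, 239.347] pointing down, gripper open.
Joint ranges: [-2.82, 2.82], [-0.49, 2.23], [-1.37, 1.46], [0, 2.46], [-1.36, 4.5], [0.23, 2], [-2.94, 2.94]. Speed limits (rad/s): [2.57, 2.57, 3.14, 3.14, 3.14, 3.14, 3.14].

### API

Orientations are given as a rotation vector (axis times angle).
In Python, from rig import manip gives the robot as it stands. The module is installed in compiled form; this text tells all that it offers.
- The arm moves only by the tool play_rows, never from a script. Its argument "targets" is text: rows parted by semicolons, each of 7 numbers parted by spaces: the shift along the tool's x, y, z normalised to -1 to 1, where 1 is 40 cm, then the turn, a rotation vector about the tool's x, y, z normalised to -1 to 1, where 1 is 180 degrees, then the opening, from -1 (shut) to 1 (fully open). A call has 1 to 20 rows; each row is the pose to reach, as a shift and turn from the pose commanded when the call began, along the tool's axes at that moment, turning the shorter way round; what a row does not reach only later rows make up. A row lasts 1/10 s, in which the tool goes at most 50 mm and 8.59 degrees, less where a joint would pass 70% of its speed; a pose out of reach is approached as far as the arm can. A call with a number of a shift or a turn outside -1 to 1 is refused whole. A call with a gripper value outside its range is refused whole. The fingers move at their own pace and stop on an object; "newtons" is the grip in N (left out, the last holds). Time passes only in rows, so rows that repeat a pose let the fingers close. It gives the time, the measured TCP pose, the force, the opening and the grip force at its end, in the units of the state.
- manip.state(): the state, without advancing time (a new reading comes with each control period).
- manip.snapshot(name): name is "scene" or "top"; returns the picture (480x640x3 uint8, red, green, blue); there is no depth.
- manip.camera_params(name): a dict with "vertical_fov" (degrees; the focal length in pixels is half the picture's height over the tangent of half this angle, whatever the lens; pixels are square), "cx", "cy" (the principal point, pixels), "R" (3x3) and "t" (3): a world point X has camera coordinates R X + t. Camera axes: x right, y down, z forward; pixel columns grow to the right and rows downward; lengths in mm; the calibration is good to about 2 mm. A picture is of the moment at which its call begins. camera_params takes no time and is no camera call.
- manip.job_done(): hands the job in; it is judged then, once.
Trained networks look in the newest picture that a camera, given by its name, has taken for a name from the list of things; names that differ only in an ending like _2 or _b are one class to them, and where a whole thing is asked for, a point or a joint stands for the part that bears it (a point fixed in the world has none). Each returns a list of dicts, best first, with "confidence" (0 to 1); they miss things now and then, are a little off and sometimes report something else, mostly with a low value. They report only what shows in the picture. A call takes as long as a camera call. They do not tell look-alikes from the thing itself.
- manip.silhouettes(camera, thing): "region" (480x640 bool, what is visible of it) and "rect" ([centre column, centre row, width, height] in pixels, round what is visible of it).
The state is a dict: "clock": time; "joint_positions": joint angles; "joint_velocities": joint speeds; "joint_torque": joint torques, N m; "position": TCP position; "orientation": TCP orientation; "force": force on the tool from outside, world axes, zero at the start; "torque": the same for the moment, N m; "finger_gap": finger opening in mm; "gripper_force": force on a finger pad.
Only numpy, scipy, OpenCV 4.12 (cv2) and the standard library are available. Lean on these libraries where they do the work, as an engineer would, in place of code of your own. Each camera call takes 0.05 s, during which the arm holds its last target. There are 200 camera calls.

## Working session

There is one attempt and no reset: what is moved stays moved. The work goes in short steps, Python scripts to look and compute and a tool call to move; the robot and the scene stay as the last step left them, time stands still between calls to the robot, and variables do not carry over. Pictures are saved under pics/ and viewed, at most 14 in all, crops included, and the job is handed in when it is done.

Besides the shell and the picture viewer there is one more tool, called after "Request:" as a command line: name --argument value ..., lists and objects as JSON in quotes. play_rows: Moves the arm, as the interface text tells. Scaled input: -1 to 1 covers 40 cm each way for a shift and 180 degrees each way for a turn. Its arguments: {"type":"object","properties":{"targets":{"type":"string"},"newtons":{"type":"number"}},"required":["targets"]}

```bash
mkdir -p pics; cat > h.py <<'E'
import numpy as np, cv2
from rig import manip
def cam(n):
    p=manip.camera_params(n); f=240/np.tan(np.radians(p["vertical_fov"])/2)
    return f,p["cx"],p["cy"],np.array(p["R"]),np.array(p["t"]).ravel()
def proj(n,X):
    f,cx,cy,R,t=cam(n); c=R@np.array(X,float)+t
    return np.array([cx+f*c[0]/c[2],cy+f*c[1]/c[2]])
def unproj(n,uv,z):
    f,cx,cy,R,t=cam(n); d=R.T@np.array([(uv[0]-cx)/f,(uv[1]-cy)/f,1]); o=-R.T@t
    return o+d*(z-o[2])/d[2]
E
python3 - <<'E'
from h import *
for n in("scene","top"):
    im=manip.snapshot(n); cv2.imwrite(f"pics/{n}0.png",im[:,:,::-1])
    f,cx,cy,R,t=cam(n); print(n,f,cx,cy,"pos",(-R.T@t).round(0),"R",R.round(3).tolist())
    for k in "small_bottle_center label_bottle_center paint_jar_center oil_rack side_tray saucer small_dish_center big_bottle_center".split():
        for d in manip.silhouettes(n,k)[:3]: 
            print(k,round(d["confidence"],2),np.round(d["rect"],1).tolist(),int(d["region"].sum()))
s=manip.state(); print(s["position"],s["orientation"],s["finger_gap"],manip.tips_ahead)
E
```

```text
scene 554.2851642813272 322.03899445224306 243.28413847893316 pos [ 87. 679. 731.] R [[-0.843, -0.537, -0.009], [-0.301, 0.485, -0.821], [0.445, -0.69, -0.571]]
small_bottle_center 0.9 [366.4, 325.0, 24.6, 43.8] 791
small_bottle_center 0.54 [341.5, 247.2, 22.2, 33.9] 629
small_bottle_center 0.42 [319.5, 239.8, 10.8, 20.8] 143
label_bottle_center 0.9 [312.0, 261.9, 24.2, 44.7] 919
label_bottle_center 0.44 [322.0, 257.2, 90.7, 77.6] 2622
label_bottle_center 0.36 [376.9, 294.6, 37.5, 28.6] 785
paint_jar_center 0.97 [340.9, 247.6, 19.9, 32.1] 651
oil_rack 0.9 [322.5, 254.9, 91.4, 76.9] 2707
oil_rack 0.57 [381.9, 222.9, 62.7, 40.4] 1431
side_tray 0.89 [381.0, 223.9, 58.3, 40.1] 1426
side_tray 0.47 [313.4, 261.2, 25.1, 45.0] 960
saucer 0.74 [274.1, 324.9, 64.9, 49.6] 2682
small_dish_center 0.93 [379.1, 294.4, 30.6, 26.9] 747
big_bottle_center 0.96 [208.8, 278.4, 34.5, 64.3] 1895
top 528.2900126424764 321.6562694077842 240.7191697654295 pos [ 533. -137.  987.] R [[-0.03, -0.999, -0.035], [-0.996, 0.033, -0.083], [0.084, 0.033, -0.996]]
small_bottle_center 0.73 [255.4, 349.4, 24.4, 22.9] 463
small_bottle_center 0.68 [334.0, 234.6, 23.4, 22.2] 447
label_bottle_center 0.82 [304.8, 247.6, 30.6, 30.8] 681
paint_jar_center 0.78 [352.4, 262.5, 23.1, 23.2] 505
paint_jar_center 0.37 [306.1, 249.5, 34.1, 28.2] 727
oil_rack 0.78 [333.8, 240.8, 104.1, 84.0] 4077
oil_rack 0.64 [305.6, 246.8, 28.6, 32.0] 682
side_tray 0.89 [452.8, 256.6, 90.9, 49.1] 4084
saucer 0.76 [217.8, 264.6, 70.9, 69.5] 3901
small_dish_center 0.7 [320.7, 329.4, 39.0, 36.4] 938
big_bottle_center 0.65 [212.7, 176.2, 43.0, 43.6] 1501
[ 273.85770837 -589.52335912  239.36066972] [3.06748633e+00 6.77769207e-01 4.03703870e-05] 85.36061604182304 8.0
```

View pics/scene0.png

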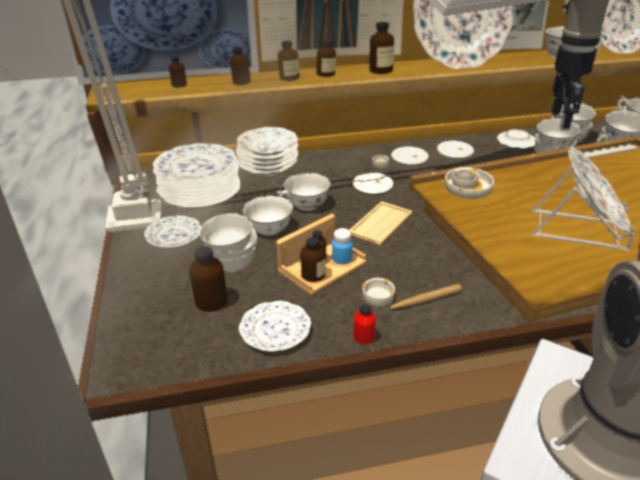

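View pics/top0.png

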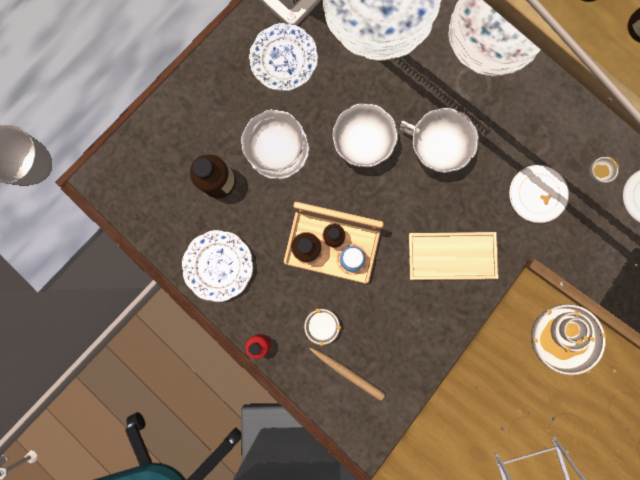

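The top view shows the rack at about (333,241). The labelled bottle is at (305,248), the blue jar at (352,261) and the dark small bottle at the back at (334,235). The tray is at (453,256), the saucer at (218,265), the dish at (321,328) and the big bottle at (212,176). Two things could be the small bottle: the brown one at (334,235) and the red one at (256,349). The brown one fits, because it stands at the back place of the rack. The red one is the look-alike.

```bash
cat >> h.py <<'E'
from scipy.optimize import least_squares
G={"small_bottle_center":([(20,0),(20,48),(9,60),(9,74)]),"label_bottle_center":([(26,0),(26,58),(12,72),(12,89)]),
"paint_jar_center":([(22.5,0),(22.5,52),(17.5,54),(17.5,70)]),"small_dish_center":[(25,0),(32.5,26)],"big_bottle_center":[(33,0),(33,85),(15,100),(15,126)],"saucer":[(40,0),(65,20)]}
A=np.linspace(0,2*np.pi,40,endpoint=False)
def rend(n,k,xy,z0):
    P=np.array([proj(n,(xy[0]+r*np.cos(a),xy[1]+r*np.sin(a),z0+h)) for r,h in G[k] for a in A],np.float32)
    return cv2.convexHull(P)[:,0]
def cyl(n,k,z0,uv,area=None):
    "find xy so that hull bbox centre matches uv"
    def c(xy):
        h=rend(n,k,xy,z0); return (h.min(0)+h.max(0))/2-uv
    x0=unproj(n,uv,z0+30)[:2]
    return least_squares(c,x0,diff_step=1e-3).x
E
python3 - <<'E'
from h import *
Z={"small_bottle_center":12,"label_bottle_center":12,"paint_jar_center":12,"small_dish_center":0,"big_bottle_center":0,"saucer":0}
im=cv2.imread("pics/top0.png"); S=5; x0,y0=260,190
big=cv2.resize(im[y0:y0+110,x0:x0+150],None,fx=S,fy=S,interpolation=cv2.INTER_CUBIC)
manip.snapshot("top"); manip.snapshot("scene")
for k in Z:
    for d in manip.silhouettes("top",k)[:2]:
        if k[:5]=="small" and d["rect"][1]>340: continue
        p=cyl("top",k,Z[k],np.array(d["rect"][:2])); h=rend("top",k,p,Z[k])
        print(k,round(d["confidence"],2),d["rect"],"xy",p.round(1),"pred wh",np.ptp(h,axis=0).round(1))
        if k in("small_bottle_center","label_bottle_center","paint_jar_center"): cv2.polylines(big,[((h-[x0-.5,y0-.5])*S).astype(int)],True,(0,255,0),1)
        break
for k,z in(("oil_rack",12),("side_tray",12)):
    d=manip.silhouettes("top",k)[0]; c,_=cv2.findContours(d["region"].astype(np.uint8),0,2); c=max(c,key=cv2.contourArea)
    q=np.array([unproj("top",p,z)[:2] for p in c[:,0]],np.float32)
    r=cv2.minAreaRect(q); print(k,r); print(cv2.boxPoints(r).round(0).tolist())
cv2.imwrite("pics/crop1.png",big)
E
```

```text
small_bottle_center 0.66 [333.9, 234.5, 21.5, 23.6] xy [ 623.4 -128.8] pred wh [22.7 24.5]
label_bottle_center 0.59 [306.5, 248.7, 30.2, 28.2] xy [598.7 -79.3] pred wh [30.9 31.1]Traceback (most recent call last):
  File "<stdin>", line 9, in <module>
  File "h.py", line 17, in rend
    P=np.array([proj(n,(xy[0]+r*np.cos(a),xy[1]+r*np.sin(a),z0+h)) for r,h in G[k] for a in A],np.float32)
                ~~~~^^^^^^^^^^^^^^^^^^^^^^^^^^^^^^^^^^^^^^^^^^^^^^
  File "h.py", line 7, in proj
    f,cx,cy,R,t=cam(n); c=R@np.array(X,float)+t
                ~~~^^^
  File "h.py", line 4, in cam
    p=manip.camera_params(n); f=240/np.tan(np.radians(p["vertical_fov"])/2)
ValueError: time passes only in moves, steps and waits
```

```bash
sed -i 's/^def cam(n):/import functools\n@functools.lru_cache\ndef cam(n):/' h.py
python3 - <<'E'
from h import *
Z={"small_bottle_center":12,"label_bottle_center":12,"paint_jar_center":12,"small_dish_center":0,"big_bottle_center":0,"saucer":0}
im=cv2.imread("pics/top0.png"); S=5; x0,y0=260,190
big=cv2.resize(im[y0:y0+110,x0:x0+150],None,fx=S,fy=S,interpolation=cv2.INTER_CUBIC)
for k in Z:
    for d in manip.silhouettes("top",k)[:2]:
        if k[:5]=="small" and d["rect"][1]>340: continue
        p=cyl("top",k,Z[k],np.array(d["rect"][:2])); h=rend("top",k,p,Z[k])
        print(k,round(d["confidence"],2),np.round(d["rect"],1),"xy",p.round(1),"pred wh",np.ptp(h,axis=0).round(1))
        if k in("small_bottle_center","label_bottle_center","paint_jar_center"): cv2.polylines(big,[((h-[x0-.5,y0-.5])*S).astype(int)],True,(0,255,0),1)
        break
for k,z in(("oil_rack",12),("side_tray",12)):
    d=manip.silhouettes("top",k)[0]; c,_=cv2.findContours(d["region"].astype(np.uint8),0,2); c=max(c,key=cv2.contourArea)
    q=np.array([unproj("top",p,z)[:2] for p in c[:,0]],np.float32)
    r=cv2.minAreaRect(q); print(k,r); print(cv2.boxPoints(r).round(0).tolist())
cv2.imwrite("pics/crop1.png",big)
E
```

```text
small_bottle_center 0.66 [333.9 234.5  21.5  23.6] xy [ 623.4 -128.8] pred wh [22.7 24.5]
label_bottle_center 0.59 [306.5 248.7  30.2  28.2] xy [598.7 -79.3] pred wh [30.9 31.1]
paint_jar_center 0.56 [354.6 259.1  22.5  23.3] xy [ 577.6 -163.5] pred wh [25.9 26.5]
small_dish_center 0.92 [322.5 327.2  40.4  35.4] xy [ 458.  -102.5] pred wh [36.1 36.4]
big_bottle_center 0.7 [335.5 233.9  24.2  25.1] xy [ 622.7 -131.8] pred wh [38.5 41.1]
saucer 0.64 [217.6 265.6  71.1  71.8] xy [575.5  87.8] pred wh [70.  70.5]
oil_rack ((612.87841796875, -122.85206604003906), (172.20738220214844, 121.38134002685547), 74.42375946044922)
[[531.0, -189.0], [648.0, -222.0], [694.0, -56.0], [578.0, -24.0]]
side_tray ((580.44580078125, -344.3509521484375), (159.91598510742188, 86.23548889160156), 88.24424743652344)
[[535.0, -423.0], [621.0, -426.0], [626.0, -266.0], [540.0, -263.0]]
```

View pics/crop1.png

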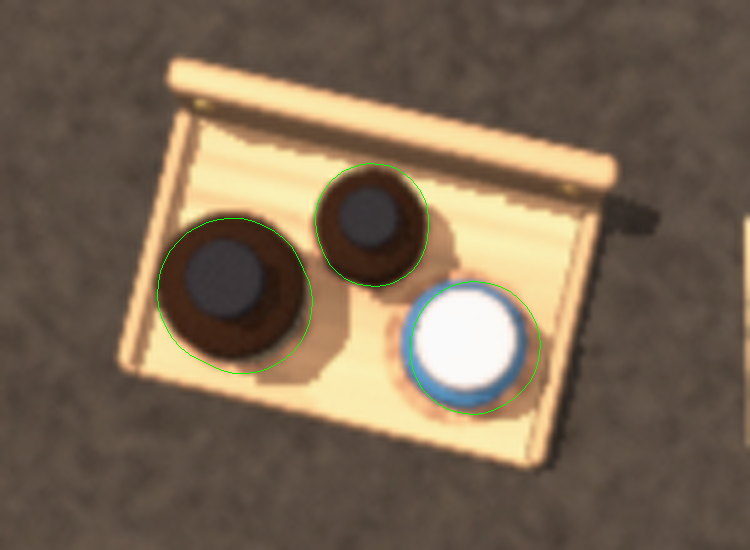

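The crop shows the brown, unlabelled small bottle at the back of the rack, at (334,235) in the full picture, so it is the one meant. The labelled bottle is at (306,247) and the jar at (353,259), with the jar's fitted outline slightly off. I'll combine these hand-read outlines with the scene camera and the rack model.

```bash
cat >> h.py <<'E'
from scipy.spatial.transform import Rotation as Ro
def rows(x,y,z,yaw,g=None):
    "yaw = world angle (deg) of tool y (closing line), tool down; prints normalised row"
    s=manip.state(); R0=Ro.from_rotvec(s["orientation"]); best=None
    for yy in (yaw,yaw+180):
        a=np.radians(yy); ty=np.array([np.cos(a),np.sin(a),0]); tz=np.array([0,0,-1]); tx=np.cross(ty,tz)
        r=(R0.inv()*Ro.from_matrix(np.c_[tx,ty,tz])).as_rotvec()
        if best is None or np.linalg.norm(r)<np.linalg.norm(best): best=r
    d=R0.inv().apply(np.array([x,y,z])-s["position"])
    print("row",(d/400).round(4).tolist(),(best/np.pi).round(4).tolist(),"dist",np.linalg.norm(d).round(0))
E
python3 - <<'E'
from h import *
px={"small_bottle_center":((333.9,234.6),None),"label_bottle_center":((305.8,246.8),(312.,261.9)),"paint_jar_center":((352.7,258.7),(340.9,247.6))}
for k,(a,b) in px.items():
    print(k,cyl("top",k,12,np.array(a)).round(1), None if b is None else cyl("scene",k,12,np.array(b)).round(1))
print("saucer scene",cyl("scene","saucer",0,np.array((274.8,327.))).round(1),"big",cyl("top","big_bottle_center",0,np.array((212.7,176.2))).round(1))
c=lambda u,v,z:unproj("top",(260+(u+.5)/5-.5,190+(v+.5)/5-.5),z)[:2]
FL,FR=c(119,368,18),c(547,468,18); BL,BR=c(170,62,82),c(618,160,82)
print(FL,FR,BL,BR)
e=FL-FR; print("len",np.linalg.norm(e),"yaw",np.degrees(np.arctan2(e[1],e[0]))-90, "back yaw",np.degrees(np.arctan2(*(BL-BR)[::-1]))-90)
yaw=np.arctan2(e[1],e[0])-np.pi/2; ex=np.array([np.cos(yaw),np.sin(yaw)]); ey=np.array([-ex[1],ex[0]])
o=(FL+FR)/2+55*ex; print("rack",o)
for p in((15,0),(-18,42),(-18,-42)): print(p,(o+ex*p[0]+ey*p[1]).round(1))
rows(580,-150,240,-16)
E
```

```text
small_bottle_center [ 623.2 -128.7] None
label_bottle_center [602.1 -78.2] [598.5 -74.8]
paint_jar_center [ 578.4 -160.2] [ 579.3 -157.1]
saucer scene [572.3  91.5] big [735.8  87.3]
[575.75989083 -33.81950313] [ 534.35361831 -189.39598579] [678.41850643 -60.94229291] [ 638.92147171 -214.22849469]
len 160.992302184757 yaw -14.903635701347199 back yaw -14.44902192214299
rack [ 608.20654142 -125.75342073]
(15, 0) [ 622.7 -129.6]
(-18, 42) [601.6 -80.5]
(-18, -42) [ 580.  -161.7]
row [1.1571, -0.6742, -0.0017] [0.0, 0.0, -0.2727] dist 536.0
```

Request:
play_rows --targets "0 0 -0.2 0 0 0 0.6; 0 0 -0.2 0 0 0 0.6; 0.34 0.16 -0.2 0 0 0 0.6; 0.34 0.16 -0.2 0 0 0 0.6; 0.34 0.16 -0.2 0 0 0 0.6; 0.82 -0.42 -0.2 0 0 -0.27 0.6; 0.82 -0.42 -0.2 0 0 -0.27 0.6; 0.82 -0.42 -0.2 0 0 -0.27 0.6; 0.82 -0.42 -0.2 0 0 -0.27 0.6; 0.82 -0.42 -0.2 0 0 -0.27 0.6; 0.82 -0.42 -0.2 0 0 -0.27 0.6; 0.82 -0.42 -0.2 0 0 -0.27 0.6; 0.82 -0.42 -0.2 0 0 -0.27 0.6; 0.82 -0.42 -0.2 0 0 -0.27 0.6; 0.82 -0.42 -0.2 0 0 -0.27 0.6" --newtons 40

```text
clock: 3.05
position: [499.7, -301.0, 319.1]
orientation: [2.52, 1.875, -0.001]
force: [-0.5, -0.4, -0.4]
finger_gap: 68.6
gripper_force: 0.0
```

```bash
python3 - <<'E'
from h import *
s=manip.state(); print(s["clock"],s["position"],s["finger_gap"],s["force"])
rows(601.5,-79,160,-14.7); rows(601.5,-79,43,-14.7)
E
```

```text
3.05 [ 499.707645   -300.99293555  319.12447136] 68.57191840115867 [-0.4925107  -0.4411439  -0.44439392]
row [0.605, 0.0845, 0.3974] [-0.0001, 0.0002, -0.011] dist 291.0
row [0.6052, 0.0846, 0.6899] [-0.0001, 0.0002, -0.011] dist 369.0
```

Request:
play_rows --targets "0.605 0.085 0.3 0 0 -0.011 0.65; 0.605 0.085 0.3 0 0 -0.011 0.65; 0.605 0.085 0.3 0 0 -0.011 0.65; 0.605 0.085 0.3 0 0 -0.011 0.65; 0.605 0.085 0.3 0 0 -0.011 0.65; 0.605 0.085 0.3 0 0 -0.011 0.65; 0.605 0.085 0.4 0 0 -0.011 0.65; 0.605 0.085 0.4 0 0 -0.011 0.65; 0.605 0.085 0.4 0 0 -0.011 0.65; 0.605 0.085 0.4 0 0 -0.011 0.65; 0.605 0.085 0.4 0 0 -0.011 0.65"

```text
clock: 4.15
position: [602.9, -77.8, 161.3]
orientation: [2.484, 1.919, 0.003]
force: [0.5, -0.1, 0.9]
finger_gap: 70.5
gripper_force: 0.0
```

```bash
python3 - <<'E'
from h import *
im=manip.snapshot("top"); im2=manip.snapshot("scene")
a=cv2.resize(im[170:310,240:400],None,fx=2.5,fy=2.5,interpolation=2); b=cv2.resize(im2[180:320,250:410],None,fx=2.5,fy=2.5,interpolation=2)
cv2.imwrite("pics/h1.png",np.hstack([a,b])[:,:,::-1])
rows(601.5,-79,43,-14.7); print(manip.state()["finger_gap"])
E
```

```text
row [-0.0047, -0.0021, 0.2945] [0.0008, -0.0, 0.0007] dist 118.0
70.32062290261031
```

View pics/h1.png

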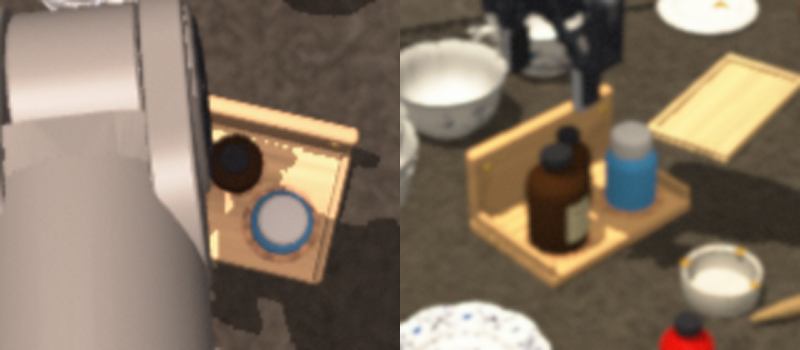

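The left panel shows the jar and small bottle unmoved, with the arm covering the labelled bottle. In the right panel the two fingers straddle a point right above the labelled bottle, with the near fingertip at about (324,216) in the full picture. I'll descend.

Request:
play_rows --targets "-0.003 -0.002 0.1 0 0 0 0.65; -0.003 -0.002 0.2 0 0 0 0.65; -0.003 -0.002 0.25 0 0 0 0.65; -0.003 -0.002 0.294 0 0 0 0.65; -0.003 -0.002 0.294 0 0 0 0.65; -0.003 -0.002 0.294 0 0 0 0.65; -0.003 -0.002 0.294 0 0 0 -0.2; -0.003 -0.002 0.294 0 0 0 -0.2; -0.003 -0.002 0.294 0 0 0 -0.2; -0.003 -0.002 0.294 0 0 0 -0.2; -0.003 -0.002 0.294 0 0 0 -0.2; -0.003 -0.002 0.294 0 0 0 -0.2; -0.003 -0.002 0.294 0 0 0 -0.2; -0.003 -0.002 0.294 0 0 0 -0.2" --newtons 40

```text
clock: 5.65
position: [602.1, -77.7, 43.7]
orientation: [2.482, 1.922, 0.003]
force: [-1.6, 0.1, 6.9]
finger_gap: 49.3
gripper_force: 42.5
```

```bash
python3 - <<'E'
from h import *
s=manip.state(); print(s["clock"],s["position"],s["finger_gap"],s["force"],s["gripper_force"])
rows(601.5,-79,175,-14.7); rows(579,-382,175,-14.7); rows(579,-382,38,-14.7)
E
```

```text
5.65 [602.11061894 -77.66032922  43.73312915] 49.30708848930458 [-1.62406364  0.11467937  6.89997872] 42.46453890809789
row [-0.0036, 0.0004, -0.3282] [0.001, -0.0001, 0.001] dist 131.0
row [-0.751, 0.1358, -0.3279] [0.001, -0.0001, 0.001] dist 332.0
row [-0.7511, 0.1347, 0.0146] [0.001, -0.0001, 0.001] dist 305.0
```

Request:
play_rows --targets "0 0 -0.05 0 0 0 -0.2; 0 0 -0.12 0 0 0 -0.2; 0 0 -0.22 0 0 0 -0.2; 0 0 -0.33 0 0 0 -0.2; 0 0 -0.33 0 0 0 -0.2; -0.07 0.015 -0.33 0 0 0 -0.2; -0.15 0.03 -0.33 0 0 0 -0.2; -0.24 0.045 -0.33 0 0 0 -0.2; -0.33 0.06 -0.33 0 0 0 -0.2; -0.42 0.075 -0.33 0 0 0 -0.2; -0.51 0.09 -0.33 0 0 0 -0.2; -0.6 0.11 -0.33 0 0 0 -0.2; -0.68 0.125 -0.33 0 0 0 -0.2; -0.75 0.135 -0.33 0 0 0 -0.2; -0.75 0.135 -0.33 0 0 0 -0.2; -0.75 0.135 -0.33 0 0 0 -0.2; -0.75 0.135 -0.33 0 0 0 -0.2"

```text
clock: 7.35
position: [578.2, -379.7, 173.3]
orientation: [-2.481, -1.925, -0.001]
force: [0.5, -0.4, -1.2]
finger_gap: 49.1
gripper_force: 42.4
```

```bash
python3 - <<'E'
from h import *
s=manip.state(); print(s["clock"],s["position"],s["finger_gap"],s["force"],s["gripper_force"])
im=manip.snapshot("scene"); cv2.imwrite("pics/h2.png",cv2.resize(im[120:320,270:500],None,fx=3,fy=3,interpolation=2)[:,:,::-1])
rows(579,-382,39,-14.7)
E
```

```text
7.35 [ 578.23982995 -379.72177824  173.25301543] 49.14895793890847 [ 0.52810948 -0.41243374 -1.24971727] 42.370834371540695
row [-0.0061, 0.003, 0.3363] [-0.0001, -0.0004, 0.0018] dist 135.0
```

View pics/h2.png

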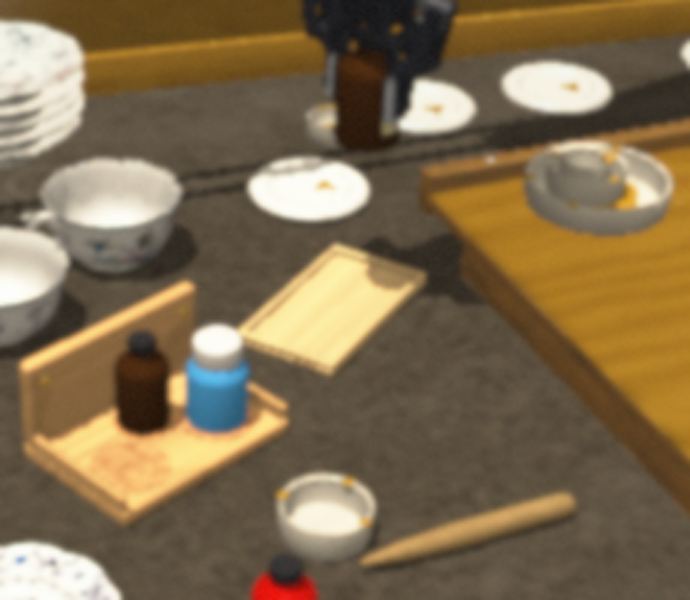

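The labelled bottle hangs upright in the jaws above the tray, at about (390,153) in the full picture. The small bottle and jar are unmoved on the rack. I'll lower it and release.

Request:
play_rows --targets "-0.005 0 0.1 0 0 0 -0.2; -0.005 0 0.2 0 0 0 -0.2; -0.005 0 0.28 0 0 0 -0.2; -0.005 0 0.32 0 0 0 -0.2; -0.005 0 0.337 0 0 0 -0.2; -0.005 0 0.337 0 0 0 -0.2; -0.005 0 0.337 0 0 0 -0.2; -0.005 0 0.337 0 0 0 0.65; -0.005 0 0.337 0 0 0 0.65; -0.005 0 0.337 0 0 0 0.65; -0.005 0 0.337 0 0 0 0.65; -0.005 0 0.337 0 0 0 0.65; -0.005 0 0.337 0 0 0 0.65; -0.005 0 0.2 0 0 0 0.65; -0.005 0 0.08 0 0 0 0.65; -0.005 0 -0.02 0 0 0 0.65; -0.005 0 -0.02 0 0 0 0.65"

```text
clock: 9.1
position: [581.6, -385.6, 190.2]
orientation: [2.474, 1.914, 0.008]
force: [1.0, 0.3, 0.5]
finger_gap: 70.2
gripper_force: 0.0
```

```bash
python3 - <<'E'
from h import *
s=manip.state(); print(s["clock"],s["position"],s["finger_gap"],s["force"])
manip.snapshot("scene")
for d in manip.silhouettes("scene","label_bottle_center")[:2]: print(d["confidence"],np.round(d["rect"],1),cyl("scene","label_bottle_center",6,np.array(d["rect"][:2])))
rows(579,-160.5,180,-14.7);rows(579,-160.5,38,-14.7)
E
```

```text
9.1 [ 581.56363782 -385.61653411  190.19035526] 70.21916653462029 [0.96446391 0.25529971 0.5146689 ]
0.97 [391.1 200.6  23.9  39.4] [ 575.7895978  -389.34277235]
row [0.5411, -0.1374, 0.0073] [0.0009, 0.0003, 0.0011] dist 223.0
row [0.5415, -0.1384, 0.3623] [0.0009, 0.0003, 0.0011] dist 266.0
```

Request:
play_rows --targets "0.541 -0.137 0.007 0 0 0 0.6; 0.541 -0.137 0.007 0 0 0 0.6; 0.541 -0.137 0.007 0 0 0 0.6; 0.541 -0.137 0.007 0 0 0 0.6; 0.541 -0.137 0.007 0 0 0 0.6; 0.541 -0.137 0.007 0 0 0 0.6; 0.541 -0.137 0.007 0 0 0 0.6; 0.541 -0.137 0.1 0 0 0 0.6; 0.541 -0.137 0.1 0 0 0 0.6; 0.541 -0.137 0.1 0 0 0 0.6; 0.541 -0.137 0.1 0 0 0 0.6"

```text
clock: 10.3
position: [579.1, -161.5, 142.6]
orientation: [2.485, 1.92, 0.001]
force: [-0.4, -0.7, -0.4]
finger_gap: 68.4
gripper_force: 0.0
```

```bash
python3 - <<'E'
from h import *
s=manip.state(); print(s["clock"],s["position"],s["finger_gap"])
rows(579,-160.5,38,-14.7)
E
```

```text
10.3 [ 579.05531036 -161.45654872  142.58267439] 68.38803447441624
row [0.0024, -0.0011, 0.2615] [0.0004, 0.0001, 0.0005] dist 105.0
```

Request:
play_rows --targets "0.002 -0.001 0.1 0 0 0 0.6; 0.002 -0.001 0.18 0 0 0 0.6; 0.002 -0.001 0.23 0 0 0 0.6; 0.002 -0.001 0.262 0 0 0 0.6; 0.002 -0.001 0.262 0 0 0 0.6; 0.002 -0.001 0.262 0 0 0 0.6; 0.002 -0.001 0.262 0 0 0 -0.3; 0.002 -0.001 0.262 0 0 0 -0.3; 0.002 -0.001 0.262 0 0 0 -0.3; 0.002 -0.001 0.262 0 0 0 -0.3; 0.002 -0.001 0.262 0 0 0 -0.3; 0.002 -0.001 0.262 0 0 0 -0.3; 0.002 -0.001 0.262 0 0 0 -0.3; 0.002 -0.001 0.262 0 0 0 -0.3"

```text
clock: 11.7
position: [579.3, -159.7, 38.0]
orientation: [2.483, 1.922, 0.002]
force: [-1.0, -0.5, 5.0]
finger_gap: 43.0
gripper_force: 41.3
```

```bash
python3 - <<'E'
from h import *
s=manip.state(); print(s["clock"],s["position"],s["finger_gap"],s["force"],s["gripper_force"])
rows(582,-306,170,-14.7)
E
```

```text
11.7 [ 579.25475384 -159.65041202   38.01645477] 43.005368733172716 [-1.01523975 -0.4885092   4.99564385] 41.30022715078667
row [-0.3526, 0.099, -0.3297] [0.0006, 0.0001, 0.001] dist 197.0
```

Request:
play_rows --targets "0 0 -0.05 0 0 0 -0.3; 0 0 -0.12 0 0 0 -0.3; 0 0 -0.22 0 0 0 -0.3; 0 0 -0.32 0 0 0 -0.3; 0 0 -0.32 0 0 0 -0.3; -0.06 0.017 -0.32 0 0 0 -0.3; -0.13 0.037 -0.32 0 0 0 -0.3; -0.21 0.06 -0.32 0 0 0 -0.3; -0.29 0.082 -0.32 0 0 0 -0.3; -0.353 0.099 -0.32 0 0 0 -0.3; -0.353 0.099 -0.32 0 0 0 -0.3; -0.353 0.099 -0.2 0 0 0 -0.3; -0.353 0.099 -0.1 0 0 0 -0.3; -0.353 0.099 -0.03 0 0 0 -0.3; -0.353 0.099 -0.03 0 0 0 -0.3"

```text
clock: 13.2
position: [576.9, -303.1, 43.1]
orientation: [-2.475, -1.918, 0.008]
force: [-1.4, -0.2, -1.4]
finger_gap: 43.1
gripper_force: 41.1
```

```bash
python3 - <<'E'
from h import *
s=manip.state(); print(s["clock"],s["position"],s["finger_gap"],s["force"],s["gripper_force"])
rows(582,-306,33,-14.7)
E
```

```text
13.2 [ 576.93478118 -303.10798916   43.05363375] 43.119832061317226 [-1.41205648 -0.15730842 -1.41500038] 41.12148452550173
row [-0.0039, 0.0144, 0.025] [-0.0037, -0.0009, 0.0014] dist 12.0
```

Request:
play_rows --targets "0 0 0 0 0 0 -0.3; 0 0 0 0 0 0 -0.3; 0 0 0 0 0 0 -0.3"

```text
clock: 13.5
position: [582.9, -306.5, 51.2]
orientation: [2.481, 1.921, 0.003]
force: [0.6, 0.2, -1.2]
finger_gap: 43.0
gripper_force: 41.2
```

```bash
python3 - <<'E'
from h import *
s=manip.state(); print(s["clock"],s["position"],s["finger_gap"],s["force"],s["gripper_force"])
rows(582,-306,33,-14.7)
E
```

```text
13.5 [ 582.86011401 -306.47333696   51.18099606] 43.04981239262497 [ 0.61511261  0.2179306  -1.15547648] 41.186662246473134
row [0.0006, -0.0026, 0.0454] [0.0013, 0.0003, 0.0011] dist 18.0
```

Request:
play_rows --targets "0 0 0.02 0 0 0 -0.3; 0 0 0.035 0 0 0 -0.3; 0 0 0.042 0 0 0 -0.3; 0 0 0.042 0 0 0 -0.3; 0 0 0.042 0 0 0 -0.3; 0 0 0.042 0 0 0 -0.3; 0 0 0.042 0 0 0 0.5; 0 0 0.042 0 0 0 0.5; 0 0 0.042 0 0 0 0.5; 0 0 0.042 0 0 0 0.5; 0 0 0.042 0 0 0 0.5; 0 0 0.042 0 0 0 0.5; 0 0 -0.1 0 0 0 0.5; 0 0 -0.2 0 0 0 0.5; 0 0 -0.3 0 0 0 0.5; 0 0 -0.3 0 0 0 0.5; 0 0 -0.3 0 0 0 0.5; 0 0 -0.3 0 0 0 0.5"

```text
clock: 15.3
position: [580.2, -305.6, 167.4]
orientation: [-2.482, -1.922, 0.002]
force: [-0.2, 0.5, -0.6]
finger_gap: 63.9
gripper_force: 0.0
```

```bash
python3 - <<'E'
from h import *
s=manip.state(); print(s["clock"],s["position"],s["finger_gap"],s["force"],s["joint_positions"])
im=manip.snapshot("scene"); cv2.imwrite("pics/h3.png",cv2.resize(im[120:320,270:500],None,fx=3,fy=3,interpolation=2)[:,:,::-1])
for k in("label_bottle_center","paint_jar_center"):
  for d in manip.silhouettes("scene",k)[:1]: print(k,d["confidence"],np.round(d["rect"],1),cyl("scene",k,6,np.array(d["rect"][:2])))
for d in manip.silhouettes("scene","small_bottle_center")[:2]: print(np.round(d["rect"],1),cyl("scene","small_bottle_center",12,np.array(d["rect"][:2])))
rows(623,-129,180,75.3)
E
```

```text
15.3 [ 580.21560247 -305.59459099  167.3938039 ] 63.90826006111432 [-0.17755972  0.49941065 -0.61589204] [ 0.62833876  0.47866549 -0.28818913  1.59147025  0.14776714  1.09570748
  0.04960848]
label_bottle_center 0.86 [390.9 203.1  19.1  36.3] [ 570.88770261 -378.50566166]
paint_jar_center 0.88 [372.6 219.1  18.9  33.9] [ 579.61032673 -301.83133404]
[363.9 325.9  25.4  40.1] [420.6161536   27.64557957]
[317.2 247.6  20.1  36.4] [ 622.04092498 -130.37056585]
row [0.4541, -0.0078, -0.0316] [-0.0006, -0.0008, -0.4989] dist 182.0
```

View pics/h3.png

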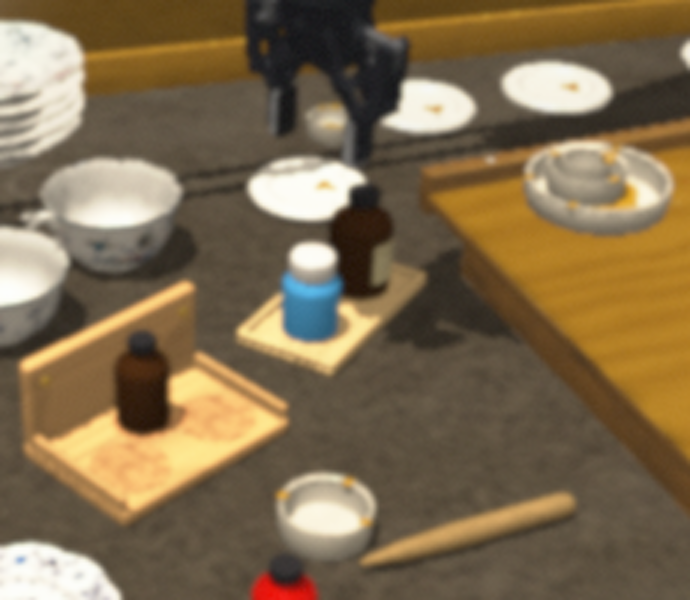

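Both the labelled bottle (391,203) and the jar (373,219) stand upright on the tray. The small bottle is alone at (317,248). Next I'll turn the jaws across the rack and go above it.

Request:
play_rows --targets "0.454 -0.008 -0.03 0 0 -0.499 0.5; 0.454 -0.008 -0.03 0 0 -0.499 0.5; 0.454 -0.008 -0.03 0 0 -0.499 0.5; 0.454 -0.008 -0.03 0 0 -0.499 0.5; 0.454 -0.008 -0.03 0 0 -0.499 0.5; 0.454 -0.008 -0.03 0 0 -0.499 0.5; 0.454 -0.008 -0.03 0 0 -0.499 0.5; 0.454 -0.008 -0.03 0 0 -0.499 0.5; 0.454 -0.008 -0.03 0 0 -0.499 0.5; 0.454 -0.008 -0.03 0 0 -0.499 0.5; 0.454 -0.008 -0.03 0 0 -0.499 0.5; 0.454 -0.008 -0.03 0 0 -0.499 0.5; 0.454 -0.008 0.08 0 0 -0.499 0.5; 0.454 -0.008 0.08 0 0 -0.499 0.5; 0.454 -0.008 0.08 0 0 -0.499 0.5; 0.454 -0.008 0.08 0 0 -0.499 0.5; 0.454 -0.008 0.08 0 0 -0.499 0.5"

```text
clock: 17.2
position: [624.9, -129.3, 138.7]
orientation: [0.402, 3.113, -0.0]
force: [0.0, -0.4, 1.0]
finger_gap: 64.0
gripper_force: 0.0
```

```bash
python3 - <<'E'
from h import *
s=manip.state(); print(s["clock"],s["position"],s["finger_gap"])
rows(622.7,-129,35,75.3)
E
```

```text
17.2 [ 624.85456179 -129.29970861  138.70739185] 64.03724897994587
row [0.0062, -0.0007, 0.2593] [0.0, 0.0009, -0.0] dist 104.0
```

Request:
play_rows --targets "0.004 -0.001 0.1 0 0 0 0.5; 0.004 -0.001 0.18 0 0 0 0.5; 0.004 -0.001 0.23 0 0 0 0.5; 0.004 -0.001 0.26 0 0 0 0.5; 0.004 -0.001 0.26 0 0 0 0.5; 0.004 -0.001 0.26 0 0 0 0.5; 0.004 -0.001 0.26 0 0 0 -0.4; 0.004 -0.001 0.26 0 0 0 -0.4; 0.004 -0.001 0.26 0 0 0 -0.4; 0.004 -0.001 0.26 0 0 0 -0.4; 0.004 -0.001 0.26 0 0 0 -0.4; 0.004 -0.001 0.26 0 0 0 -0.4; 0.004 -0.001 0.26 0 0 0 -0.4; 0.004 -0.001 0.26 0 0 0 -0.4"

```text
clock: 18.6
position: [623.3, -129.3, 34.6]
orientation: [0.401, 3.113, -0.001]
force: [-1.0, -0.9, 6.2]
finger_gap: 38.4
gripper_force: 40.3
```

```bash
python3 - <<'E'
from h import *
s=manip.state(); print(s["clock"],s["position"],s["finger_gap"],s["force"],s["gripper_force"])
rows(574.5,89,150,75.3); rows(574.5,89,34,75.3)
E
```

```text
18.6 [ 623.2682393  -129.31531373   34.59564435] 38.383307108297956 [-1.02244361 -0.93841236  6.16956385] 40.311667383648455
row [0.2555, 0.4971, -0.2892] [0.0, 0.0009, 0.0001] dist 252.0
row [0.2563, 0.4971, 0.0008] [0.0, 0.0009, 0.0001] dist 224.0
```

Request:
play_rows --targets "0 0 -0.05 0 0 0 -0.4; 0 0 -0.12 0 0 0 -0.4; 0 0 -0.22 0 0 0 -0.4; 0 0 -0.29 0 0 0 -0.4; 0 0 -0.29 0 0 0 -0.4; 0.035 0.07 -0.29 0 0 0 -0.4; 0.075 0.15 -0.29 0 0 0 -0.4; 0.12 0.23 -0.29 0 0 0 -0.4; 0.16 0.31 -0.29 0 0 0 -0.4; 0.2 0.39 -0.29 0 0 0 -0.4; 0.235 0.455 -0.29 0 0 0 -0.4; 0.256 0.497 -0.29 0 0 0 -0.4; 0.256 0.497 -0.29 0 0 0 -0.4; 0.256 0.497 -0.29 0 0 0 -0.4; 0.256 0.497 -0.29 0 0 0 -0.4; 0.256 0.497 -0.15 0 0 0 -0.4; 0.256 0.497 -0.15 0 0 0 -0.4; 0.256 0.497 -0.15 0 0 0 -0.4"

```text
clock: 20.4
position: [572.3, 87.2, 91.4]
orientation: [-0.404, -3.112, 0.002]
force: [-1.1, 0.6, -0.7]
finger_gap: 38.3
gripper_force: 40.9
```

```bash
python3 - <<'E'
from h import *
s=manip.state(); print(s["clock"],s["position"],s["finger_gap"],s["force"],s["gripper_force"])
im=manip.snapshot("scene"); im2=manip.snapshot("top"); cv2.imwrite("pics/h4.png",np.hstack([cv2.resize(i,None,fx=2.5,fy=2.5,interpolation=2) for i in(im[210:370,180:340],im2[180:340,150:310])])[:,:,::-1])
for c in("scene","top"):
  for d in manip.silhouettes(c,"saucer")[:1]: print(c,d["confidence"],np.round(d["rect"],1),cyl(c,"saucer",0,np.array(d["rect"][:2])))
rows(574.5,89,33.5,75.3)
E
```

```text
20.4 [572.28816766  87.17584488  91.35712075] 38.33978778927722 [-1.09686197  0.61861848 -0.66063462] 40.893993561621755
scene 0.79 [272.9 326.9  65.5  45.9] [575.48016013  93.13791545]
top 0.94 [222.4 265.1  62.9  68.9] [576.11422344  78.86763814]
row [0.0012, -0.0007, 0.1529] [0.0004, 0.001, -0.0001] dist 61.0
```

View pics/h4.png

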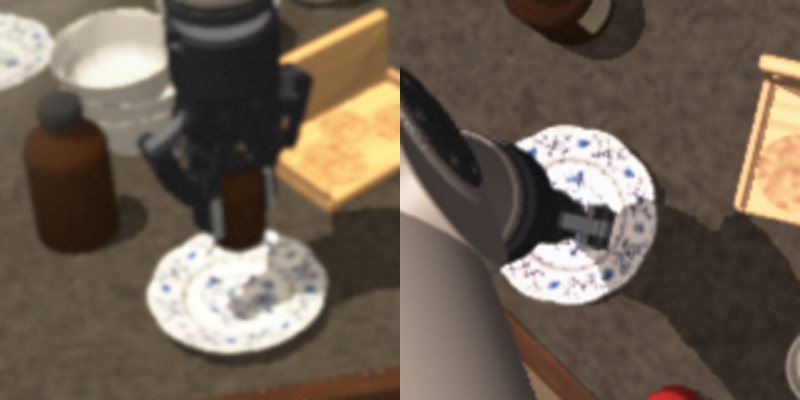

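The small bottle hangs upright over the saucer's middle, with the big bottle untouched to the left. I'll lower it and release.

Request:
play_rows --targets "0 0.001 0.07 0 0 0 -0.4; 0 0.001 0.12 0 0 0 -0.4; 0 0.001 0.145 0 0 0 -0.4; 0 0.001 0.152 0 0 0 -0.4; 0 0.001 0.152 0 0 0 -0.4; 0 0.001 0.152 0 0 0 -0.4; 0 0.001 0.152 0 0 0 -0.4"

```text
clock: 21.3
position: [574.3, 89.5, 33.0]
orientation: [0.401, 3.114, 0.001]
force: [0.2, -0.2, -0.4]
finger_gap: 38.3
gripper_force: 40.9
```

```bash
python3 - <<'E'
from h import *
s=manip.state(); print(s["clock"],s["position"],s["finger_gap"],s["force"])
E
```

```text
21.3 [574.29486722  89.51371149  32.98329379] 38.27239467679875 [ 0.22627616 -0.20998869 -0.35329571]
```

Request:
play_rows --targets "0 0 0.002 0 0 0 -0.4; 0 0 0.002 0 0 0 0.4; 0 0 0.002 0 0 0 0.4; 0 0 0.002 0 0 0 0.4; 0 0 0.002 0 0 0 0.4; 0 0 0.002 0 0 0 0.4; 0 0 0.002 0 0 0 0.4; 0 0 -0.08 0 0 0 0.5; 0 0 -0.18 0 0 0 0.5; 0 0 -0.3 0 0 0 0.5; 0 0 -0.37 0 0 0 0.5; 0 0 -0.37 0 0 0 0.5; 0 0 -0.37 0 0 0 0.5"

```text
clock: 22.6
position: [573.6, 89.2, 180.4]
orientation: [0.402, 3.115, -0.001]
force: [0.6, -0.8, 0.3]
finger_gap: 64.3
gripper_force: 0.0
```

```bash
python3 - <<'E'
from h import *
s=manip.state(); print(s["clock"],s["position"],s["finger_gap"],s["joint_positions"].round(2) if hasattr(s["joint_positions"],"round") else s["joint_positions"])
manip.snapshot("scene"); manip.snapshot("top")
for k,z in(("label_bottle_center",6),("paint_jar_center",6),("small_bottle_center",10),("saucer",0)):
 for c in("scene","top"):
  for d in manip.silhouettes(c,k)[:2]: print(k,c,round(d["confidence"],2),np.round(d["rect"],1),cyl(c,k,z,np.array(d["rect"][:2])).round(1))
rows(580,-304,180,-14.7)
E
```

```text
22.6 [573.57225817  89.18437129 180.4412275 ] 64.31403674008627 [ 0.35  0.4  -0.74  1.76  0.3   1.09  0.82]
label_bottle_center scene 0.58 [390.2 200.3  20.8  35.5] [ 578.3 -389.5]
label_bottle_center top 0.58 [478.9 254.1  40.2  31.1] [ 579.4 -385. ]
paint_jar_center scene 0.9 [372.4 218.9  18.3  31.8] [ 580.4 -302.4]
paint_jar_center top 0.65 [433.9 258.6  26.6  22.3] [ 574.2 -305.7]
small_bottle_center scene 0.96 [365.4 324.9  24.2  42.2] [420.5  22.1]
small_bottle_center scene 0.67 [278.1 317.5  20.4  40.7] [565.1  89.5]
small_bottle_center top 0.66 [218.2 257.   14.    7.6] [589.6  82.5]
small_bottle_center top 0.58 [256.4 347.8  26.6  25.7] [426.  16.]
saucer scene 0.71 [274.9 326.1  69.6  51.5] [573.6  89.5]
saucer top 0.8 [219.2 265.9  66.5  70.7] [574.8  84.8]
row [-0.2653, -0.9471, -0.0008] [0.0001, -0.0002, -0.4999] dist 393.0
```

Request:
play_rows --targets "-0.265 -0.947 0 0 0 0.5 0.6; -0.265 -0.947 0 0 0 0.5 0.6; -0.265 -0.947 0 0 0 0.5 0.6; -0.265 -0.947 0 0 0 0.5 0.6; -0.265 -0.947 0 0 0 0.5 0.6; -0.265 -0.947 0 0 0 0.5 0.6; -0.265 -0.947 0 0 0 0.5 0.6; -0.265 -0.947 0 0 0 0.5 0.6; -0.265 -0.947 0 0 0 0.5 0.6; -0.265 -0.947 0 0 0 0.5 0.6; -0.265 -0.947 0 0 0 0.5 0.6; -0.265 -0.947 0 0 0 0.5 0.6; -0.265 -0.947 0 0 0 0.5 0.6; -0.265 -0.947 0 0 0 0.5 0.6; -0.265 -0.947 0 0 0 0.5 0.6; -0.265 -0.947 0 0 0 0.5 0.6"

```text
clock: 24.7
position: [580.0, -304.0, 180.1]
orientation: [2.487, 1.92, 0.0]
force: [0.3, -0.7, -0.2]
finger_gap: 68.3
gripper_force: 0.0
```

```bash
python3 - <<'E'
from h import *
s=manip.state(); print(s["clock"],s["position"],s["finger_gap"])
manip.snapshot("scene"); im=manip.snapshot("top")
for k,z in(("small_bottle_center",10),("saucer",0)):
 for c in("scene","top"):
  for d in manip.silhouettes(c,k)[:2]: print(k,c,round(d["confidence"],2),np.round(d["rect"],1),cyl(c,k,z,np.array(d["rect"][:2])).round(1))
cv2.imwrite("pics/h5.png",cv2.resize(im[170:340,150:330],None,fx=3,fy=3,interpolation=2)[:,:,::-1])
rows(581.7,-306.3,33,-14.7)
E
```

```text
24.7 [ 579.95538831 -303.98710045  180.10087881] 68.26696314256512
small_bottle_center scene 0.89 [276.6 314.2  20.9  41.7] [572.7  83.8]
small_bottle_center scene 0.77 [365.  326.1  25.6  43.9] [419.7  25.1]
small_bottle_center top 0.79 [214.2 265.8  29.3  21.3] [573.8  90. ]
small_bottle_center top 0.55 [255.9 348.8  25.5  25.1] [424.2  16.9]
saucer scene 0.68 [276.1 326.8  70.9  52. ] [570.6  89.8]
saucer top 0.62 [219.2 265.2  69.5  68.3] [576.1  84.8]
row [-0.0044, 0.0055, 0.3678] [0.0, 0.0, 0.0001] dist 147.0
```

View pics/h5.png

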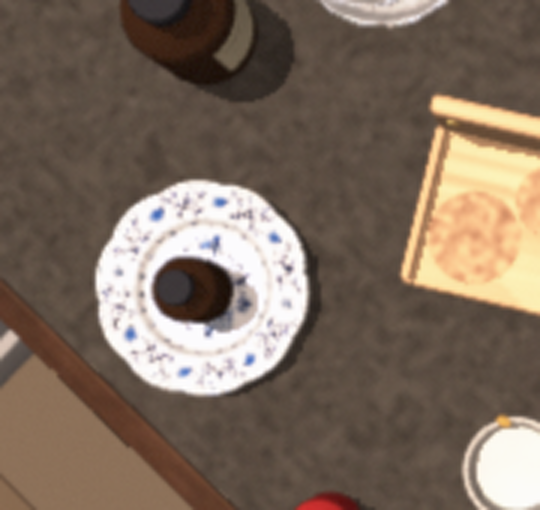

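The top view shows the small bottle upright in the saucer's middle: bottle (214,266), saucer ring centred near (217,265), with the cap leaning outward only from perspective. Their computed positions agree to about 3–5 mm. Now the jar.

Request:
play_rows --targets "-0.004 0.005 0.12 0 0 0 0.6; -0.004 0.005 0.22 0 0 0 0.6; -0.004 0.005 0.3 0 0 0 0.6; -0.004 0.005 0.35 0 0 0 0.6; -0.004 0.005 0.367 0 0 0 0.6; -0.004 0.005 0.367 0 0 0 0.6; -0.004 0.005 0.367 0 0 0 0.6; -0.004 0.005 0.367 0 0 0 -0.3; -0.004 0.005 0.367 0 0 0 -0.3; -0.004 0.005 0.367 0 0 0 -0.3; -0.004 0.005 0.367 0 0 0 -0.3; -0.004 0.005 0.367 0 0 0 -0.3; -0.004 0.005 0.367 0 0 0 -0.3; -0.004 0.005 0.367 0 0 0 -0.3; -0.004 0.005 0.367 0 0 0 -0.3"

```text
clock: 26.5
position: [582.5, -306.6, 35.2]
orientation: [2.485, 1.918, 0.002]
force: [-0.8, 0.3, 5.9]
finger_gap: 42.7
gripper_force: 41.4
```

```bash
python3 - <<'E'
from h import *
s=manip.state(); print(s["clock"],s["position"],s["finger_gap"],s["gripper_force"],s["force"])
rows(579.2,-160,160,-14.7);rows(579.2,-160,60,-14.7)
E
```

```text
26.5 [ 582.54804975 -306.58516516   35.17480166] 42.65773115388082 41.37043558526784 [-0.84489929  0.2990209   5.89351055]
row [0.3521, -0.1002, -0.3126] [0.0008, 0.0003, 0.0] dist 193.0
row [0.3523, -0.1009, -0.0626] [0.0008, 0.0003, 0.0] dist 149.0
```

Request:
play_rows --targets "0 0 -0.05 0 0 0 -0.3; 0 0 -0.12 0 0 0 -0.3; 0 0 -0.22 0 0 0 -0.3; 0 0 -0.31 0 0 0 -0.3; 0 0 -0.31 0 0 0 -0.3; 0.06 -0.017 -0.31 0 0 0 -0.3; 0.13 -0.037 -0.31 0 0 0 -0.3; 0.21 -0.06 -0.31 0 0 0 -0.3; 0.29 -0.082 -0.31 0 0 0 -0.3; 0.353 -0.1 -0.31 0 0 0 -0.3; 0.353 -0.1 -0.31 0 0 0 -0.3; 0.353 -0.1 -0.31 0 0 0 -0.3; 0.353 -0.1 -0.2 0 0 0 -0.3; 0.353 -0.1 -0.1 0 0 0 -0.3; 0.353 -0.1 -0.05 0 0 0 -0.3; 0.353 -0.1 -0.05 0 0 0 -0.3; 0.353 -0.1 -0.05 0 0 0 -0.3; 0.353 -0.1 -0.05 0 0 0 -0.3"

```text
clock: 28.3
position: [580.1, -160.4, 55.0]
orientation: [2.486, 1.916, 0.003]
force: [0.8, -0.1, -0.9]
finger_gap: 42.5
gripper_force: 41.1
```

```bash
python3 - <<'E'
from h import *
s=manip.state(); print(s["clock"],s["position"],s["finger_gap"],s["gripper_force"],s["force"])
rows(579.2,-160,40,-14.7)
E
```

```text
28.3 [ 580.06104028 -160.36435442   54.95352871] 42.4844974747523 41.07947154901922 [ 0.82094567 -0.12027893 -0.88502292]
row [0.0003, -0.0024, 0.0374] [0.0011, 0.0001, -0.0003] dist 15.0
```

Request:
play_rows --targets "0 0 0.02 0 0 0 -0.3; 0 0 0.03 0 0 0 -0.3; 0 0 0.033 0 0 0 -0.3; 0 0 0.033 0 0 0 -0.3; 0 0 0.033 0 0 0 -0.3; 0 0 0.033 0 0 0 -0.3"

```text
clock: 28.9
position: [578.9, -159.5, 41.2]
orientation: [2.486, 1.919, 0.0]
force: [-2.2, -0.6, 6.1]
finger_gap: 42.3
gripper_force: 41.8
```

Contact is made, with 6 N upward. I'll release.

Request:
play_rows --targets "0 0 0 0 0 0 0.5; 0 0 0 0 0 0 0.5; 0 0 0 0 0 0 0.5; 0 0 0 0 0 0 0.5; 0 0 0 0 0 0 0.5; 0 0 0 0 0 0 0.5; 0 0 -0.12 0 0 0 0.6; 0 0 -0.24 0 0 0 0.6; 0 0 -0.35 0 0 0 0.6; 0 0 -0.35 0 0 0 0.6; 0 0 -0.35 0 0 0 0.6"

```text
clock: 30.0
position: [579.2, -159.5, 181.3]
orientation: [2.485, 1.918, 0.002]
force: [-1.2, 1.4, -0.4]
finger_gap: 68.6
gripper_force: 0.0
```

```bash
python3 - <<'E'
from h import *
s=manip.state(); print(s["clock"],s["position"],s["finger_gap"])
manip.snapshot("scene")
for k,z in(("paint_jar_center",12),("label_bottle_center",6)):
  for d in manip.silhouettes("scene",k)[:2]: print(k,round(d["confidence"],2),np.round(d["rect"],1),cyl("scene",k,z,np.array(d["rect"][:2])).round(1))
rows(577.6,-383.5,180,-14.7)
E
```

```text
30.0 [ 579.2142875  -159.47949718  181.30153706] 68.57173174762231
paint_jar_center 0.79 [341.6 246.   21.6  36. ] [ 581.1 -163. ]
paint_jar_center 0.62 [274.9 325.9  68.8  47.7] [555.1 112.4]
label_bottle_center 0.58 [390.2 200.8  25.2  38.9] [ 577.2 -387.3]
row [-0.5424, 0.143, -0.005] [-0.0012, 0.0001, 0.0001] dist 224.0
```

Request:
play_rows --targets "-0.542 0.143 0 0 0 0 0.65; -0.542 0.143 0 0 0 0 0.65; -0.542 0.143 0 0 0 0 0.65; -0.542 0.143 0 0 0 0 0.65; -0.542 0.143 0 0 0 0 0.65; -0.542 0.143 0 0 0 0 0.65; -0.542 0.143 0 0 0 0 0.65; -0.542 0.143 0 0 0 0 0.65; -0.542 0.143 0.1 0 0 0 0.65; -0.542 0.143 0.1 0 0 0 0.65; -0.542 0.143 0.1 0 0 0 0.65; -0.542 0.143 0.1 0 0 0 0.65"

```text
clock: 31.35
position: [580.1, -383.1, 141.8]
orientation: [2.484, 1.92, 0.002]
force: [0.2, -0.3, 0.7]
finger_gap: 70.5
gripper_force: 0.0
```

```bash
python3 - <<'E'
from h import *
s=manip.state(); print(s["clock"],s["position"],s["finger_gap"])
rows(577.6,-383.5,38.5,-14.7)
E
```

```text
31.35 [ 580.11107298 -383.05706757  141.76947425] 70.46227706931309
row [-0.0025, -0.0064, 0.2582] [0.0007, 0.0001, 0.0005] dist 103.0
```

Request:
play_rows --targets "-0.002 -0.003 0.1 0 0 0 0.65; -0.002 -0.003 0.18 0 0 0 0.65; -0.002 -0.003 0.23 0 0 0 0.65; -0.002 -0.003 0.258 0 0 0 0.65; -0.002 -0.003 0.258 0 0 0 0.65; -0.002 -0.003 0.258 0 0 0 0.65; -0.002 -0.003 0.258 0 0 0 -0.2; -0.002 -0.003 0.258 0 0 0 -0.2; -0.002 -0.003 0.258 0 0 0 -0.2; -0.002 -0.003 0.258 0 0 0 -0.2; -0.002 -0.003 0.258 0 0 0 -0.2; -0.002 -0.003 0.258 0 0 0 -0.2; -0.002 -0.003 0.258 0 0 0 -0.2; -0.002 -0.003 0.258 0 0 0 -0.2"

```text
clock: 32.75
position: [578.9, -384.8, 39.2]
orientation: [2.485, 1.917, 0.002]
force: [-1.0, 1.0, 6.5]
finger_gap: 49.8
gripper_force: 42.7
```

```bash
python3 - <<'E'
from h import *
s=manip.state(); print(s["clock"],s["position"],s["finger_gap"],s["gripper_force"],s["force"])
rows(602.1,-77.9,165,-14.7)
E
```

```text
32.75 [ 578.91109185 -384.79523207   39.24586619] 49.84665844374181 42.74284127634019 [-1.00223172  0.96393798  6.4846047 ]
row [0.7565, -0.1375, -0.3157] [0.0011, 0.0004, 0.0] dist 332.0
```

Request:
play_rows --targets "0 0 -0.05 0 0 0 -0.2; 0 0 -0.12 0 0 0 -0.2; 0 0 -0.22 0 0 0 -0.2; 0 0 -0.33 0 0 0 -0.2; 0 0 -0.33 0 0 0 -0.2; 0.07 -0.015 -0.33 0 0 0 -0.2; 0.15 -0.03 -0.33 0 0 0 -0.2; 0.24 -0.045 -0.33 0 0 0 -0.2; 0.33 -0.06 -0.33 0 0 0 -0.2; 0.42 -0.075 -0.33 0 0 0 -0.2; 0.51 -0.092 -0.33 0 0 0 -0.2; 0.6 -0.11 -0.33 0 0 0 -0.2; 0.69 -0.125 -0.33 0 0 0 -0.2; 0.756 -0.137 -0.33 0 0 0 -0.2; 0.756 -0.137 -0.33 0 0 0 -0.2; 0.756 -0.137 -0.33 0 0 0 -0.2; 0.756 -0.137 -0.2 0 0 0 -0.2; 0.756 -0.137 -0.12 0 0 0 -0.2; 0.756 -0.137 -0.06 0 0 0 -0.2; 0.756 -0.137 -0.06 0 0 0 -0.2"

```text
clock: 34.75
position: [597.4, -79.8, 56.7]
orientation: [-2.486, -1.913, 0.012]
force: [-0.9, -0.7, -1.9]
finger_gap: 49.3
gripper_force: 42.2
```

Request:
play_rows --targets "0 0 0 0 0 0 -0.2; 0 0 0 0 0 0 -0.2; 0 0 0 0 0 0 -0.2"

```text
clock: 35.05
position: [602.7, -78.1, 62.8]
orientation: [2.486, 1.917, 0.004]
force: [0.3, -0.3, -1.6]
finger_gap: 49.1
gripper_force: 42.2
```

```bash
python3 - <<'E'
from h import *
s=manip.state(); print(s["clock"],s["position"],s["finger_gap"],s["gripper_force"],s["force"])
rows(602.1,-77.9,45,-14.7)
E
```

```text
35.05 [602.70968382 -78.06436415  62.7989448 ] 49.0726665941283 42.19346521189436 [ 0.29535809 -0.26354524 -1.613538  ]
row [-0.0, -0.0017, 0.0445] [0.0011, -0.0001, -0.0001] dist 18.0
```

Request:
play_rows --targets "0 0 0.02 0 0 0 -0.2; 0 0 0.035 0 0 0 -0.2; 0 0 0.043 0 0 0 -0.2; 0 0 0.043 0 0 0 -0.2; 0 0 0.043 0 0 0 -0.2; 0 0 0.043 0 0 0 -0.2"

```text
clock: 35.65
position: [601.2, -77.5, 45.2]
orientation: [2.487, 1.919, -0.002]
force: [-4.4, -0.2, 10.5]
finger_gap: 49.0
gripper_force: 43.8
```

Request:
play_rows --targets "0 0 -0.002 0 0 0 0.65; 0 0 -0.002 0 0 0 0.65; 0 0 -0.002 0 0 0 0.65; 0 0 -0.002 0 0 0 0.65; 0 0 -0.002 0 0 0 0.65; 0 0 -0.002 0 0 0 0.65; 0 0 -0.002 0 0 0 0.65; 0 0 -0.12 0 0 0 0.65; 0 0 -0.24 0 0 0 0.65; 0 0 -0.4 0 0 0 0.65; 0 0 -0.5 0 0 0 0.65; 0 0 -0.5 0 0 0 0.65; -0.7 -0.2 -0.5 0 0 0 0.65; -0.7 -0.2 -0.5 0 0 0 0.65; -0.7 -0.2 -0.5 0 0 0 0.65; -0.7 -0.2 -0.5 0 0 0 0.65; -0.7 -0.2 -0.5 0 0 0 0.65; -0.7 -0.2 -0.5 0 0 0 0.65; -0.7 -0.2 -0.5 0 0 0 0.65; -0.7 -0.2 -0.5 0 0 0 0.65"

```text
clock: 37.65
position: [452.0, -329.0, 243.3]
orientation: [-2.49, -1.915, -0.0]
force: [0.6, 0.7, 0.2]
finger_gap: 70.0
gripper_force: 0.0
```

```bash
python3 - <<'E'
from h import *
s=manip.state(); print(s["clock"],s["position"],s["force"])
manip.snapshot("scene"); im=manip.snapshot("top"); S=5
cv2.imwrite("pics/end.png",cv2.resize(im[190:300,260:410],None,fx=S,fy=S,interpolation=cv2.INTER_CUBIC)[:,:,::-1])
im=manip.snapshot("scene"); cv2.imwrite("pics/end2.png",cv2.resize(im[190:370,170:420],None,fx=3,fy=3,interpolation=2)[:,:,::-1])
for k,z in(("label_bottle_center",12),("paint_jar_center",12),("small_bottle_center",10)):
 for c in("scene","top"):
  for d in manip.silhouettes(c,k)[:2]: print(k,c,round(d["confidence"],2),np.round(d["rect"],1),cyl(c,k,z,np.array(d["rect"][:2])).round(1))
E
```

```text
37.65 [ 452.04376269 -328.97228421  243.27961779] [0.58479661 0.71069961 0.17682502]
label_bottle_center scene 0.91 [312.2 261.6  26.6  44.5] [598.7 -75.8]
label_bottle_center top 0.85 [304.7 247.9  29.8  31.9] [600.2 -76.1]
paint_jar_center scene 0.74 [340.9 246.1  19.5  32.6] [ 582.1 -161.9]
paint_jar_center top 0.91 [352.4 261.4  29.7  22.1] [ 573.6 -159.5]
small_bottle_center scene 0.8 [365.4 324.   23.2  44.2] [421.7  20. ]
small_bottle_center scene 0.68 [277.6 316.7  21.5  41.8] [567.2  88.3]
small_bottle_center top 0.96 [256.9 347.1  25.9  23.5] [427.2  15. ]
small_bottle_center top 0.6 [216.3 266.3  25.8  26. ] [572.8  86.2]
```

View pics/end.png

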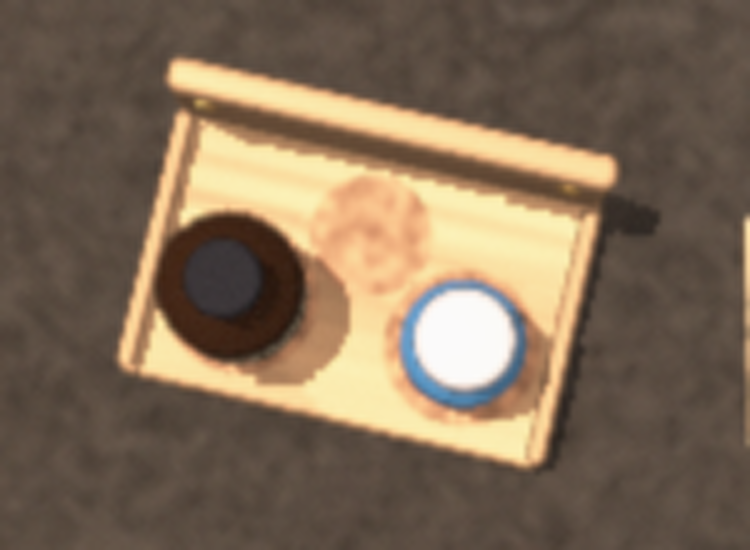

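View pics/end2.png

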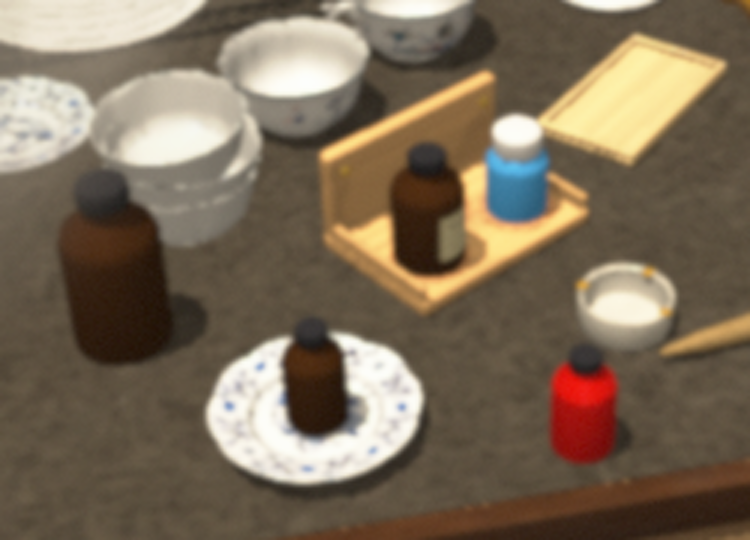

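The labelled bottle and jar stand at the same pixels as at the start, (306,247) and (353,259). The small bottle stands upright in the saucer, and the dish and big bottle look unmoved. I'll let the arm settle, then hand in.

Request:
play_rows --targets "0 0 0 0 0 0 0.65; 0 0 0 0 0 0 0.65; 0 0 0 0 0 0 0.65; 0 0 0 0 0 0 0.65; 0 0 0 0 0 0 0.65"

```text
clock: 38.6
position: [452.9, -328.2, 243.7]
orientation: [2.487, 1.919, -0.0]
force: [0.9, 1.1, -0.2]
finger_gap: 70.4
gripper_force: 0.0
```

```bash
python3 -c "
from rig import manip
print(manip.job_done())"
```

```text
the job is handed in; nothing more can be done
None
```

I handed the job in at about 39 s with no verdict returned; in the last pictures the small bottle stands upright in the middle of the saucer, the jar and labelled bottle are back at their starting places on the rack, and the dish and big bottle look unmoved.

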